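# Put the stamping things back in their fitted holders

## Task

Tidy the card-stamping table: put each of the two rubber stamps, the flat round ink tin and the standing glue stick into the wooden holder whose recess matches its shape and size, so that each stands upright and flat on the floor of its recess. Do not knock any of the four over, and leave the loose tape roll and the eraser where they are.

Things in the scene. Friction and masses are not known exactly. Their poses are not given: they have to be found in the camera images.
- square_stamp: Wooden rubber stamp with a SQUARE foot, 40 x 40 mm and 22 mm high, under a turned, near-black handle on the centre line; 74 mm high in all, standing upright, about 60 g. The handle is 22 mm thick at 22 to 40 mm above the table and swells to a knob about 26 mm thick at 40 to 74 mm; hold it by the knob, from any side. Origin: centre of the underside; x and y along the sides of the foot, z up. To go into the square holder.
- oblong_stamp: Wooden rubber stamp with an OBLONG foot, 35 mm along its x and 50 mm along its y, 22 mm high, under a turned, light brown handle on the centre line; 74 mm high in all, standing upright, about 60 g. The handle is 22 mm thick at 22 to 40 mm above the table and swells to a knob about 27 mm thick at 40 to 74 mm; hold it by the knob, from any side. Origin: centre of the underside, z up. To go into the oblong holder, long side along long side (either way round).
- ink_tin: Closed flat round ink-pad tin, pale, 62 mm across and 20 mm high (60 mm across below 8 mm), lying flat, about 70 g. Origin: centre of the underside; z up. To go into the wide round holder.
- glue_stick: Glue stick standing upright: a white round tube 25 mm thick up to 70 mm with an orange cap 27 mm thick from 70 to 96 mm height, about 30 g. Origin: centre of the underside; z up. To go, upright, into the narrow round holder.
- square_nest: The square holder: a pale wooden tray 70 x 70 mm outside, its rim 9 mm above the table and 8 mm thick, fixed to the table, with a cork floor. Square recess, 54 x 54 mm. Origin: centre of the underside; z is up and x, y run along the sides. The recess floor is 4 mm above the table.
- oblong_nest: The oblong holder: a pale wooden tray 65 mm (its x) by 80 mm (its y) outside, its rim 9 mm above the table and 8 mm thick, fixed to the table, with a cork floor. Oblong recess, 49 mm along x and 64 mm along y. Origin: centre of the underside; z is up. The recess floor is 4 mm above the table.
- wide_nest: The wide round holder: a pale wooden dish 88 mm across outside, its rim 9 mm above the table and 6 mm thick, fixed to the table, with a cork floor. Round recess, 76 mm across. Origin: centre of the underside; z is up. The recess floor is 4 mm above the table, so the tin standing in it rises 15 mm above the rim: hold the tin by its upper 12 mm, so that the fingers clear the rim on both sides.
- narrow_nest: The narrow round holder: a pale wooden cup 53 mm across outside, its rim 22 mm above the table and 6 mm thick, fixed to the table, with a cork floor. Round recess, 41 mm across. Origin: centre of the underside; z is up. The recess floor is 4 mm above the table.
- tape_roll: Bystander, to be left where it is: a loose roll of lilac-blue paper tape lying flat, 54 mm across, 15 mm high. Origin: centre of the underside.
- eraser: Bystander, to be left where it is: a loose eraser in a card sleeve, 19 mm (x) by 44 mm (y), 11 mm high. Origin: centre of the underside.
Mind the look-alikes: they are no part of the job. What is shaped like the glue_stick but yellow is not meant.

How it is judged:
By the outcome, as a careful person would: the job done as asked, in the order asked, and still so for the second after the job is handed in, with the robot touching nothing.
It also fails if it takes over 99 s, if anything falls off the work surface, if the arm or the gripper's body presses on something with over 40 N, if the wrist force passes 120 N, or if a joint passes its speed limit or range.

## Robot

A 7-joint arm with a two-finger parallel gripper is mounted at the origin on the work surface; the furniture and walls round the work are solid. World frame = base frame: x ahead of the robot, y to its left, z up, the work surface at z = 0. Lengths are in m, angles in degrees, forces in N, time in s.
With the tool pointing down it reaches from about 0.35 to 0.775 m from the base axis. Payload 3.1 kg.
Tool frame: the origin (TCP) lies on the centre line of the jaws, within the pads' length; the fingertips stand 17 mm ahead of it and the grasp point (between the pads) lies 2 mm behind it (robot.tip_reach is the distance from the TCP to the fingertips, in m); z points along the fingers, y is the direction in which the jaws open and shut (so a half turn about z gives the same grasp; the last joint's range is limited). The gripper opens to 85 mm and grips with 20 to 120 N. Pads are 22 mm wide; open, the fingers measure 114 mm over their backs; the gripper's body (76 mm by 85 mm) begins 54 mm behind the grasp point. The pads swing forward as they close: fully open they stand 13 mm farther back than shut.
Start: joints at [-66.274, 17.813, 0.802, 86.603, -0.252, 75.585, -1.558], TCP at [0.242, 0.494, 0.248] pointing down, gripper open.
Joint ranges: [-154.91, 154.91], [-16.99, 109.72], [-72.82, 74.43], [7.12, 147.25], [-82.49, 262.49], [11.32, 116.49], [-174.64, 174.64]. Speed limits (degrees/s): [159.86, 159.86, 180, 180, 180, 180, 180].

## Interface

Orientations are given as [roll, pitch, yaw] about the fixed x, y, z axes, in that order (R = Rz(yaw) Ry(pitch) Rx(roll)).
In Python, from station import robot, fingers, vision, workorder, recognise gives the robot as it stands. Calls block until the motion is done:
- robot.move_to(position, orientation): joint-space move of the TCP to a pose.
- robot.line_to(position, orientation=None, velocity=0.15, f_stop=None): straight line of the TCP; orientation=None keeps the orientation; velocity is the mean speed in m/s. With f_stop (N) it stops when the force on the tool has changed by that much, and returns True; else False.
- robot.move_j(angles): joint-space move.
- fingers.gripper_to(opening, force=None): opening from 0.0 (shut) to 1.0 (fully open); force is the grip in N (None keeps the last); returns when the fingers have stopped.
- robot.pause(seconds).
- robot.inverse_kinematics(position, orientation): joint angles nearest the present ones, or None.
- vision.grab_frame(name): name is "scene" or "top" or "wrist"; returns the picture (400x640x3 uint8, red, green, blue); there is no depth.
- vision.calibration(name): a dict with "mtx" (3x3 intrinsics, pixels), "extrinsics" (4x4, takes a point from world to camera coordinates); the wrist camera has in their place "T_tool_cam" (4x4, takes a point from camera to tool coordinates, whose origin is the TCP and whose axes are the flange's). Camera axes: x right, y up, looking along -z (the intrinsics and any distortion apply to the point x, -y, -z); pixel columns grow to the right and rows downward; lengths in m; the calibration is good to about 2 mm. The wrist camera is an equidistant fisheye: a pixel r from the principal point sees the ray r / f radians off the axis. A picture is of the moment at which its call begins: read the wrist's pose just before it. calibration takes no time and is no camera call.
A pose or a line that the arm cannot do raises robot.PlanningError and nothing moves.
- workorder.close_job(): hands the job in, once; it reports no verdict.
Trained networks look in the newest picture that a camera, given by its name, has taken for a name from the list of things; names that differ only in an ending like _2 or _b are one class to them, and where a whole thing is asked for, a point or a joint stands for the part that bears it (a point fixed in the world has none). Each returns a list of dicts, best first, with "p" (0 to 1); they miss things now and then, are a little off and sometimes report something else, mostly with a low value. They report only what shows in the picture. A call takes as long as a camera call. They do not tell look-alikes from the thing itself.
- recognise(label, camera): "rect" ([centre column, centre row, width, height] in pixels, round what is visible of it).
Readings, each from a call of its own:
- robot.current_time_s(): time.
- robot.current_joint_positions(): joint angles.
- robot.current_dq(): joint speeds.
- robot.current_joint_torque(): joint torques, N m.
- robot.current_tool_pos(): TCP position.
- robot.current_eef_rot(): TCP orientation.
- robot.current_contact_force(): force on the tool from outside, world axes, zero at the start.
- robot.current_torque(): the same for the moment, N m.
- robot.current_finger_gap(): opening from 0.0 (shut) to 1.0 (fully open).
Only numpy, scipy, OpenCV 4.12 (cv2) and the standard library are available. Lean on these libraries where they do the work, as an engineer would, in place of code of your own. Each camera call takes 0.05 s, during which the arm holds its last target.

## Working session

There is one attempt and no reset: what is moved stays moved. The work goes in short steps, each a Python script; the robot and the scene stay as the last script left them, time stands still between calls to the robot, and variables do not carry over. Pictures are saved under pics/ and viewed, and the job is handed in when it is done.

```bash
ls; mkdir -p pics
python3 - <<'E'
from station import robot, fingers, vision, workorder, recognise
import cv2
for n in ["scene","top","wrist"]:
    im=vision.grab_frame(n); cv2.imwrite(f"pics/{n}0.png",im[:,:,::-1])
    print(n,vision.calibration(n))
names="square_stamp oblong_stamp ink_tin glue_stick square_nest oblong_nest wide_nest narrow_nest tape_roll eraser".split()
for c in ["top","scene"]:
  for n in names:
    print(c,n,[(round(d["p"],2),[round(float(v),1) for v in d["rect"]]) for d in recognise(n,c)])
print(robot.current_time_s())
E
```

```text
pics
scene {'mtx': array([[459.57036043,   0.        , 321.76832724],
       [  0.        , 459.57036043, 197.60885619],
       [  0.        ,   0.        ,   1.        ]]), 'extrinsics': array([[ 5.04426073e-01, -8.63454657e-01, -6.25333419e-04,
        -2.44057454e-01],
       [ 4.97041307e-01,  2.89776800e-01,  8.17911576e-01,
        -2.53211575e-01],
       [-7.06048352e-01, -4.12886741e-01,  5.75343604e-01,
        -7.76925140e-01],
       [ 0.00000000e+00,  0.00000000e+00,  0.00000000e+00,
         1.00000000e+00]])}
top {'mtx': array([[372.92870407,   0.        , 323.44328134],
       [  0.        , 372.92870407, 196.84895192],
       [  0.        ,   0.        ,   1.        ]]), 'extrinsics': array([[-0.02942965, -0.99893772, -0.0354587 ,  0.02794448],
       [ 0.99017502, -0.03398625,  0.13564054, -0.48219064],
       [-0.13670156, -0.03111847,  0.99012339, -0.82885905],
       [ 0.        ,  0.        ,  0.        ,  1.        ]])}
wrist {'mtx': array([[309.70691629,   0.        , 319.0426067 ],
       [  0.        , 309.70691629, 194.69984186],
       [  0.        ,   0. 
[... 1059 characters left out ...]
, (0.5, [282.9, 196.8, 40.3, 22.5])]
scene oblong_stamp [(0.85, [303.2, 158.3, 21.4, 26.7])]
scene ink_tin [(0.9, [206.8, 189.9, 22.2, 17.2])]
scene glue_stick [(0.92, [352.0, 208.1, 12.2, 40.9]), (0.85, [328.8, 198.6, 11.9, 40.1]), (0.82, [359.7, 194.1, 16.0, 39.6])]
scene square_nest [(0.93, [386.8, 189.6, 36.1, 23.4])]
scene oblong_nest [(0.78, [409.8, 273.5, 56.1, 34.8])]
scene wide_nest [(0.91, [281.8, 196.2, 38.6, 25.1]), (0.56, [243.6, 152.9, 20.1, 32.2])]
scene narrow_nest [(0.75, [450.4, 223.7, 28.8, 17.8])]
scene tape_roll [(0.54, [252.9, 181.7, 22.5, 12.7]), (0.5, [384.9, 189.9, 37.4, 25.0])]
scene eraser [(0.73, [398.4, 234.3, 16.9, 7.5]), (0.42, [409.0, 270.4, 53.0, 35.6])]
1.15
```

Run:
```python
import cv2
a=cv2.imread("pics/top0.png"); cv2.imwrite("pics/top0c.png",cv2.resize(a[100:300,190:490],None,fx=2.66,fy=2.66,interpolation=cv2.INTER_CUBIC))
a=cv2.imread("pics/scene0.png"); cv2.imwrite("pics/scene0c.png",cv2.resize(a[110:310,190:490],None,fx=2.66,fy=2.66,interpolation=cv2.INTER_CUBIC))
```

```text
(no output)
```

View pics/top0.png

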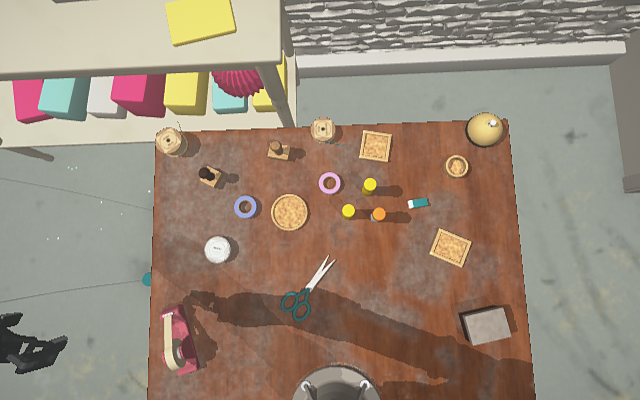

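View pics/scene0.png

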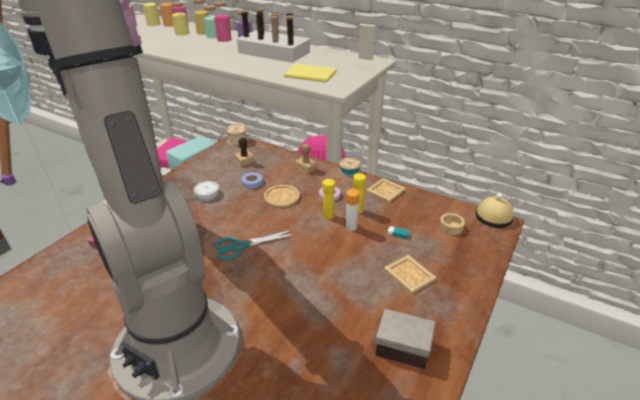

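View pics/wrist0.png

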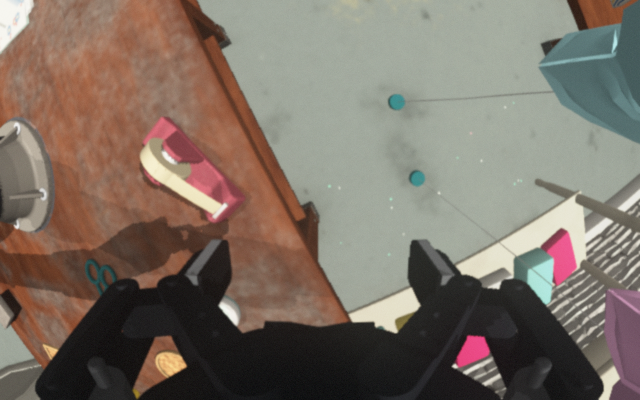

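View pics/top0c.png

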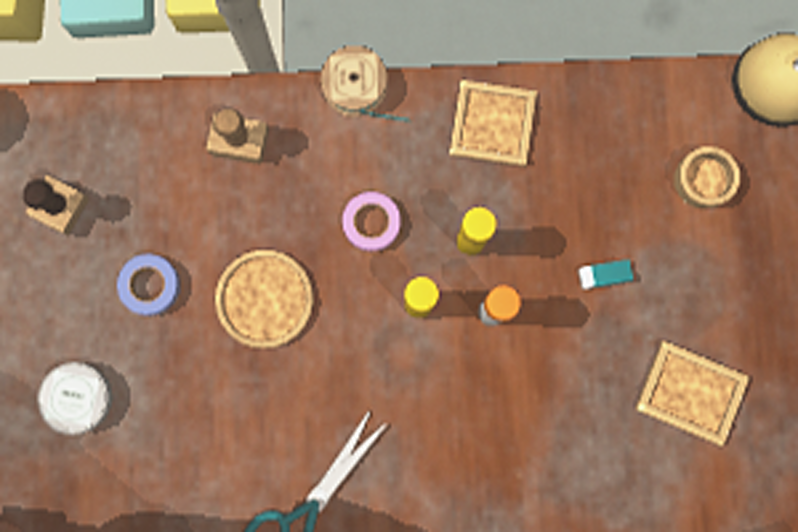

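View pics/scene0c.png

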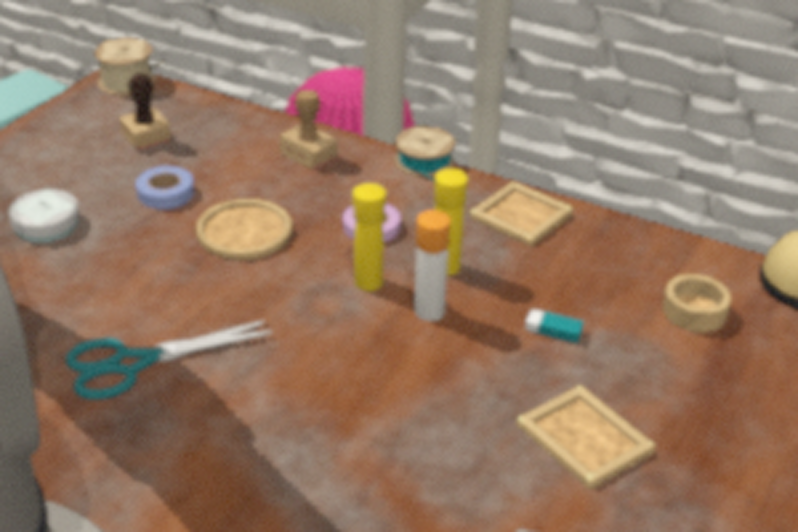

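```bash
cat > h.py <<'E'
from station import robot, fingers, vision, workorder, recognise
import numpy as np, cv2, time
from scipy.spatial.transform import Rotation as R
def ray(cam,px,T=None):
    c=vision.calibration(cam); K=c["mtx"]; u=(px[0]-K[0,2])/K[0,0]; v=(px[1]-K[1,2])/K[1,1]
    if cam=="wrist":
        r=np.hypot(u,v); s=np.sin(r)/r if r>1e-9 else 1
        d=np.array([u*s,-v*s,-np.cos(r)]); M=T@c["T_tool_cam"]
    else:
        d=np.array([u,-v,-1.]); M=np.linalg.inv(c["extrinsics"])
    return M[:3,3],M[:3,:3]@d
def pix(cam,px,z,T=None):
    o,d=ray(cam,px,T); return (o+d*(z-o[2])/d[2])[:2]
def proj(cam,P,T=None):
    c=vision.calibration(cam); K=c["mtx"]; P=np.atleast_2d(P)
    E=np.linalg.inv(T@c["T_tool_cam"]) if cam=="wrist" else c["extrinsics"]
    q=P@E[:3,:3].T+E[:3,3]; x,y,z=q[:,0],-q[:,1],-q[:,2]
    if cam=="wrist":
        n=np.hypot(x,y); th=np.arctan2(n,z); a,b=th*x/n,th*y/n
    else: a,b=x/z,y/z
    return np.c_[a*K[0,0]+K[0,2],b*K[1,1]+K[1,2]]
def toolT():
    T=np.eye(4); T[:3,3]=robot.current_tool_pos(); T[:3,:3]=R.from_euler("xyz",robot.current_eef_rot(),degrees=True).as_matrix(); return T
E
python3 - <<'E'
from h import *
print(robot.tip_reach, robot.current_tool_pos(), robot.current_eef_rot(), robot.current_finger_gap())
top=dict(sq_knob=(208,172.5,.074),ob_knob=(276,147,.074),tin=(217.5,249.5,.020),glue=(378.8,213.8,.096),sqn=(376,146.5,.009),obn=(450.5,247.8,.009),wn=(289.7,212,.009),nn=(456.8,166.3,.022),tape=(245.5,207,.015),eraser=(418,203,.011),yel1=(348.3,211,.096),yel2=(370,184.5,.096),pink=(329.5,183,.015))
for k,(u,v,z) in top.items():
    p=pix("top",(u,v),z); print(k,p.round(4),"r",np.hypot(*p).round(3),"scene px",proj("scene",[*p,z]).round(1))
E
```

```text
0.017 [0.24205741 0.4938739  0.24828598] [-1.79998944e+02  9.16143408e-04  1.53890566e+02] 0.9986493234218531
sq_knob [0.5413 0.2691] r 0.605 scene px [[245.6 139.8]]
ob_knob [0.5942 0.1149] r 0.605 scene px [[305.1 145.6]]
tin [0.3695 0.2632] r 0.454 scene px [[206.4 188.3]]
glue [ 0.4339 -0.1056] r 0.447 scene px [[352.6 192.8]]
sqn [ 0.6043 -0.117 ] r 0.616 scene px [[386.4 189.4]]
obn [ 0.3576 -0.2763] r 0.452 scene px [[410.1 272.4]]
wn [0.4527 0.0945] r 0.462 scene px [[282.2 195. ]]
nn [ 0.5458 -0.3012] r 0.623 scene px [[452.3 220.6]]
tape [0.4674 0.1986] r 0.508 scene px [[251.8 178.5]]
eraser [ 0.4638 -0.2081] r 0.508 scene px [[398.8 231.2]]
yel1 [ 0.442  -0.0414] r 0.444 scene px [[328.4 182.7]]
yel2 [ 0.4975 -0.0899] r 0.506 scene px [[359.2 177. ]]
pink [ 0.518  -0.0022] r 0.518 scene px [[329.5 191.2]]
```

Run:
```python
from h import *
np.set_printoptions(suppress=True,precision=2)
for nm,p in [("B",(0.47,-0.2,0.26)),("A",(0.47,0.19,0.26))]:
    for yaw in (0,180,90,-90): print(yaw, robot.inverse_kinematics(p,[180,0,yaw]))
    t=robot.current_time_s(); robot.move_to(p,[180,0,0]); print("dt",robot.current_time_s()-t)
    T=toolT(); im=vision.grab_frame("wrist"); cv2.imwrite(f"pics/w{nm}.png",im[:,:,::-1]); np.save(f"w{nm}.npy",T)
print(robot.current_time_s(), T.round(4))
```

```text
0 [-22.64  18.26  56.85  92.91 -15.6   77.33 -53.66]
180 [-18.55  16.68  50.66  92.8  -13.18  76.79 123.97]
90 [-10.94  14.79  40.12  92.57  -9.75  76.21  30.58]
-90 [ -27.28   20.94   64.71   93.03  -19.26   78.36 -140.08]
dt 2.5833
0 [-69.51  18.28  59.06  93.51 -16.01  77.34 -98.18]
180 [-45.16  12.88  25.92  92.76  -5.77  75.69  71.62]
90 [-66.47  16.95  54.33  93.43 -14.08  76.88 -10.1 ]
-90 [ 21.9   22.46 -61.6   90.39  20.01  79.17 138.32]
dt 1.4499999999999997
5.2833 [[ 1.   -0.    0.    0.47]
 [-0.   -1.   -0.    0.19]
 [ 0.    0.   -1.    0.26]
 [ 0.    0.    0.    1.  ]]
```

View pics/wA.png

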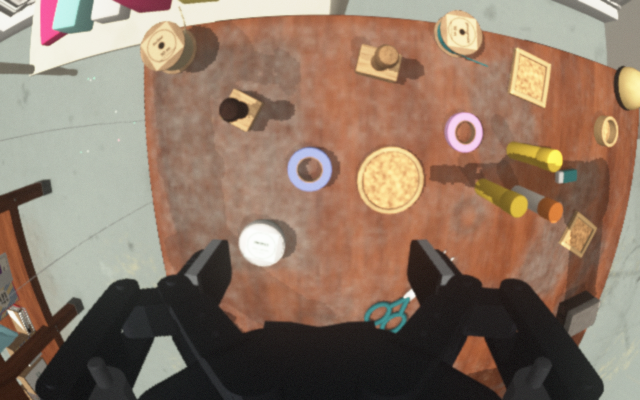

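View pics/wB.png

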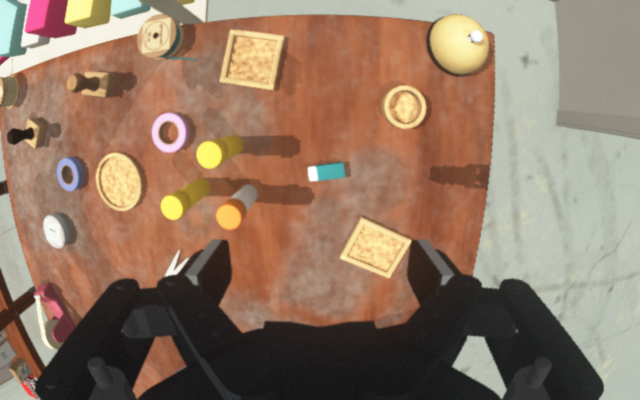

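Run:
```python
import cv2, numpy as np
a=cv2.imread("pics/wA.png");b=cv2.imread("pics/wB.png")
def crop(im,cx,cy,h=33,f=6):
    c=im[max(0,cy-h):cy+h,cx-h:cx+h]; c=cv2.resize(c,None,fx=f,fy=f,interpolation=cv2.INTER_CUBIC)
    for k in range(0,2*h,10):
        x=k*f; cv2.putText(c,str(cx-h+k),(x,10),0,.35,(0,255,255)); cv2.line(c,(x,12),(x,18),(0,255,255)); 
        cv2.putText(c,str(max(0,cy-h)+k),(0,x+4),0,.35,(0,255,255)); cv2.line(c,(22,x),(28,x),(0,255,255))
    return c[:66*f//1,:]
cv2.imwrite("pics/cA.png",np.hstack([crop(a,240,110),crop(a,382,60)]))
cv2.imwrite("pics/cB.png",np.hstack([crop(b,252,60,40,5)[:396],crop(b,376,246,40,5)[:396]]))
```

```text
(no output)
```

View pics/cA.png

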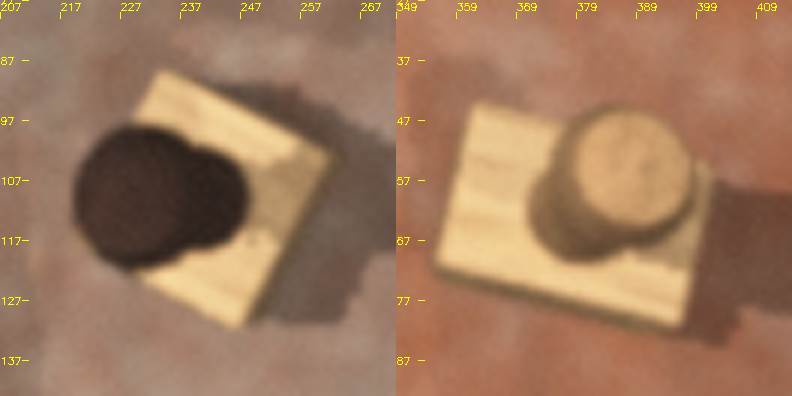

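View pics/cB.png

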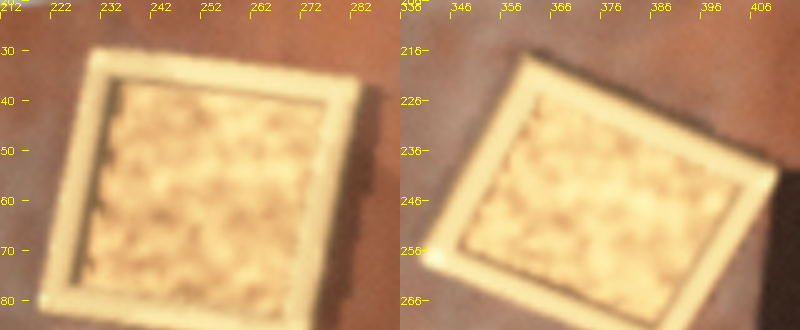

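```bash
cat > fit.py <<'E'
from h import *
def fit(cam,pxs,z,sx,sy,T=None):
    P=np.array([pix(cam,p,z,T) for p in pxs]); 
    best=None
    from itertools import permutations
    M=np.array([[1,1],[1,-1],[-1,-1],[-1,1]])*[sx/2,sy/2]
    for perm in permutations(range(4),len(pxs)):
        m=M[list(perm)]; mc=m-m.mean(0); pc=P-P.mean(0)
        H=mc.T@pc; U,S,Vt=np.linalg.svd(H); D=np.diag([1,np.linalg.det(Vt.T@U.T)]); Rm=Vt.T@D@U.T
        t=P.mean(0)-Rm@m.mean(0); e=np.linalg.norm(P-(m@Rm.T+t),axis=1).max()
        a=np.degrees(np.arctan2(Rm[1,0],Rm[0,0]))
        if best is None or e<best[0]-1e-6: best=(e,t,a)
    print("err mm",(best[0]*1000).round(1),"c",best[1].round(4),"ang",best[2].round(1)," edges",[round(1000*np.linalg.norm(P[i]-P[j])) for i in range(len(P)) for j in range(i)])
    return best
E
python3 - <<'E'
from fit import *
A=np.load("wA.npy");B=np.load("wB.npy")
print("sqs");fit("wrist",[(233.7,88.7),(262,102.3),(247,131.2)],.022,.04,.04,A)
print("obs");fit("wrist",[(362,44.2),(355.5,71.2),(397,81.2),(401.3,53.7)],.022,.035,.05,A)
print("sqn");q=[(231.4,30),(284,36),(220,81),(275.5,87.5)];fit("wrist",q,.009,.07,.07,B);fit("wrist",q,.009,.065,.08,B)
print("obn");q=[(361.6,216.4),(411.6,240.4),(341,258),(388,277)];fit("wrist",q,.009,.065,.08,B);fit("wrist",q,.009,.07,.07,B)
for n,p,z,T in [("sqknob",(228.5,110),.074,A),("obknob",(388,54),.074,A),("tin",(262,243.5),.02,A),("wn",(390.8,180),.009,A),("nn",(405.5,107),.022,B),("glue",(231,214),.096,B),("tape",(310,169),.015,A)]:
    print(n,pix("wrist",p,z,T).round(4))
E
```

```text
sqs
err mm 1.3 c [0.5418 0.28  ] ang -28.6  edges [39, 54, 39]
obs
err mm 1.1 c [0.5974 0.1161] ang -11.1  edges [34, 60, 51, 48, 60, 35]
sqn
err mm 2.7 c [ 0.6055 -0.1181] ang -10.3  edges [67, 67, 96, 95, 65, 71]
err mm 6.6 c [ 0.6055 -0.1181] ang -10.2  edges [67, 67, 96, 95, 65, 71]
obn
err mm 2.8 c [ 0.3586 -0.2771] ang -25.3  edges [79, 65, 99, 101, 63, 75]
err mm 5.8 c [ 0.3586 -0.2771] ang -25.3  edges [79, 65, 99, 101, 63, 75]
sqknob [0.5414 0.279 ]
obknob [0.5978 0.1171]
tin [0.3715 0.2614]
wn [0.453 0.096]
nn [ 0.5456 -0.302 ]
glue [ 0.4371 -0.1107]
tape [0.468  0.1978]
```

```bash
cat >> h.py <<'E'
def look(name,grab=True):
    T=toolT(); im=vision.grab_frame("wrist"); cv2.imwrite(f"pics/{name}.png",im[:,:,::-1]); np.save(f"{name}.npy",T); return im,T
def crop(name,cx,cy,h=50,f=8):
    im=cv2.imread(f"pics/{name}.png"); x0=max(0,cx-h);y0=max(0,cy-h); c=cv2.resize(im[y0:cy+h,x0:cx+h],None,fx=f,fy=f,interpolation=cv2.INTER_CUBIC)[:600,:800]
    for k in range(0,2*h,10):
        x=k*f; cv2.putText(c,str(x0+k),(x,10),0,.4,(0,255,255)); cv2.line(c,(x,12),(x,18),(0,255,255),1)
        cv2.putText(c,str(y0+k),(0,x+4),0,.4,(0,255,255)); cv2.line(c,(26,x),(32,x),(0,255,255),1)
    cv2.imwrite(f"pics/{name}_c.png",c)
E
python3 - <<'E'
from h import *
np.set_printoptions(suppress=True,precision=2)
robot.move_j([-27,17.8,0.8,86.6,-.25,75.6,-25])
print(robot.current_eef_rot(),robot.inverse_kinematics([.5416,.279,.2],[180,0,90]))
robot.move_to([.5416,.279,.2],[180,0,90]); fingers.gripper_to(0.65,40)
look("s1"); print(robot.current_time_s(), toolT(), robot.current_joint_positions())
print([(d["p"],d["rect"]) for d in recognise("square_stamp","wrist")])
crop("s1",319,220)
E
```

```text
[-179.98    0.04   91.02] [-29.17  26.38   0.45  81.13  -0.21  72.49 -28.7 ]
7.325 [[ 0.    1.    0.    0.54]
 [ 1.   -0.    0.    0.28]
 [ 0.    0.   -1.    0.2 ]
 [ 0.    0.    0.    1.  ]] [-29.15  26.3    0.46  81.14  -0.21  72.5  -28.7 ]
[(0.7, [319.3, 174.8, 51.8, 50.6])]
```

View pics/s1.png

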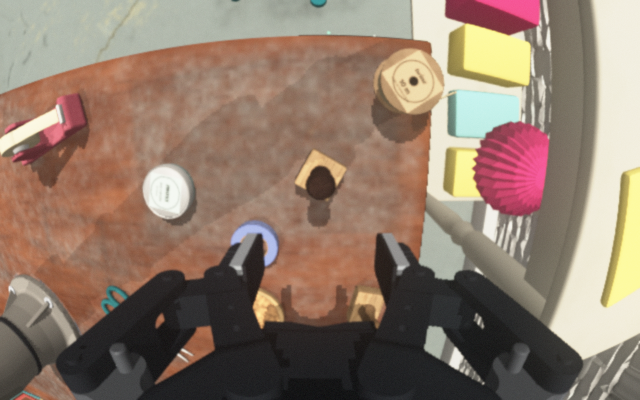

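View pics/s1_c.png

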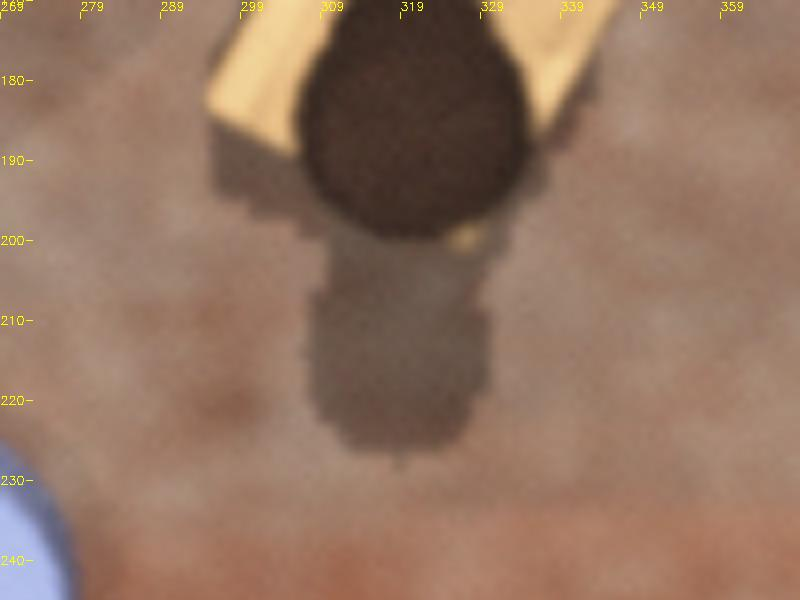

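Run:
```python
from fit import *
T=np.load("s1.npy")
print(pix("wrist",(319.3,185.5),.068,T), proj("wrist",[.5416,.279,.07],T))
crop("s1",320,175,36,8)
fit("wrist",[(295,182.5),(327.5,200.5)],.022,.04,.04,T)
```

```text
[0.54126085 0.28180467] [[319.7055004 189.2450346]]
err mm 1.0 c [0.5233 0.2472] ang 60.1  edges [38]
```

View pics/s1_c.png

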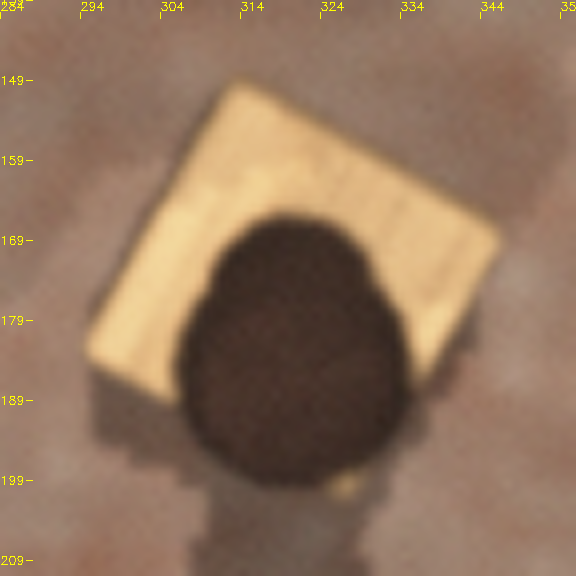

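Run:
```python
from fit import *
T=np.load("s1.npy")
b=fit("wrist",[(313,149.5),(346,168.5),(295,182.5),(327.5,200.5)],.022,.04,.04,T)
c=(b[1]+[.5413,.2815])/2; print(c)
robot.line_to([*c,.09],velocity=.15)
hit=robot.line_to([*c,.059],velocity=.08,f_stop=8); print(hit,robot.current_tool_pos())
fingers.gripper_to(0.0,40); print(robot.current_finger_gap(),robot.current_contact_force(),robot.current_time_s())
look("s2")
```

```text
err mm 1.7 c [0.5425 0.2812] ang 60.6  edges [38, 38, 53, 54, 38, 38]
[0.54187691 0.28134325]
False [0.54164662 0.28125255 0.0585688 ]
0.2757349548211113 [0.2461238  0.36118467 2.25723823] 9.1917
```

View pics/s2.png

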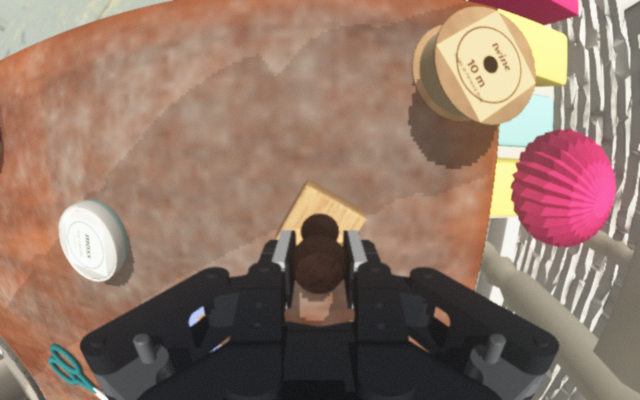

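```bash
cat >> h.py <<'E'
def place(xy,yaw,zg,floor=.004,zt=.22,openg=.6,hold=.0):
    np.set_printoptions(suppress=True,precision=3)
    q=robot.inverse_kinematics([*xy,zt],[180,0,yaw]); print("ik",q)
    robot.move_to([*xy,zt],[180,0,yaw]); print("gap",robot.current_finger_gap())
    robot.line_to([*xy,zg+floor+.012],velocity=.18)
    hit=robot.line_to([*xy,zg+floor-.003],velocity=.03,f_stop=4); print("hit",hit,robot.current_tool_pos(),"zexp",zg+floor)
E
python3 - <<'E'
from h import *
p=robot.current_tool_pos()
robot.line_to([p[0],p[1],.22],velocity=.2)
look("s3")
place((.605,-.1178),109,p[2])
look("s4"); print(robot.current_finger_gap(),robot.current_contact_force(),robot.current_time_s())
E
```

```text
ik [ 5.679 26.522  5.656 78.192 -2.607 75.411 30.4  ]
gap 0.2752488669706346
hit True [ 0.606 -0.118  0.064] zexp 0.06379608816334988
0.2745677314152077 [-0.734  0.094  3.543] 13.1917
```

View pics/s4.png

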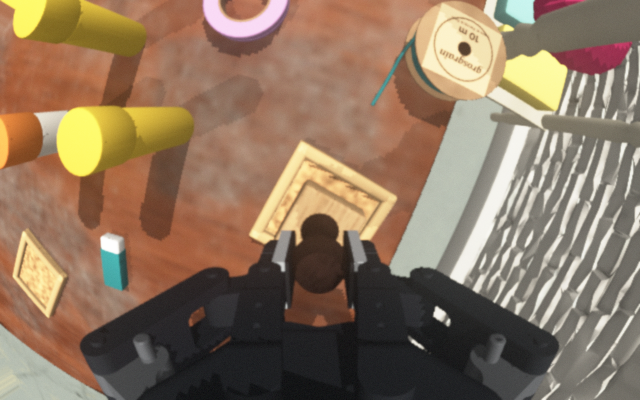

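Run:
```python
from h import *
fingers.gripper_to(0.6); p=robot.current_tool_pos()
robot.line_to([p[0],p[1],.11],velocity=.1); robot.line_to([p[0],p[1],.2],velocity=.25)
look("s5"); crop("s5",320,180,37,8)
# oblong stamp hover
robot.move_to([.5976,.1166,.2],[180,0,90]); print(robot.current_joint_positions())
look("o1"); crop("o1",320,175,37,8)
print(robot.current_time_s())
```

```text
[-16.42991504  26.37229788   5.79220151  81.4305223   -2.55597672
  72.44486497 -10.56595263]
15.7417
```

View pics/s5_c.png

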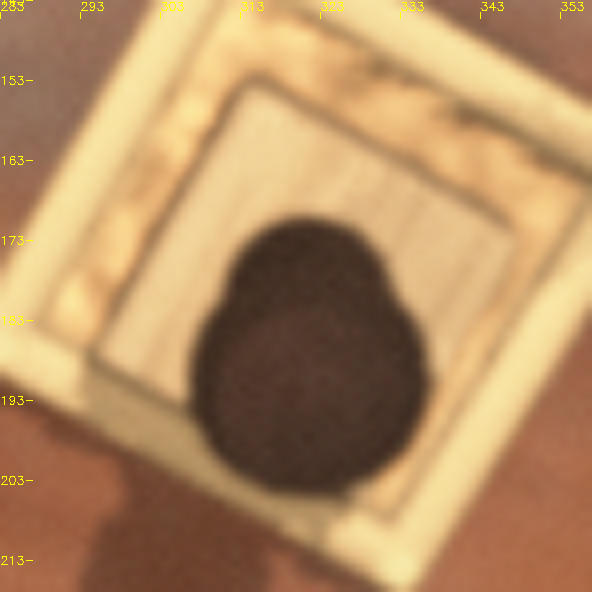

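View pics/o1_c.png

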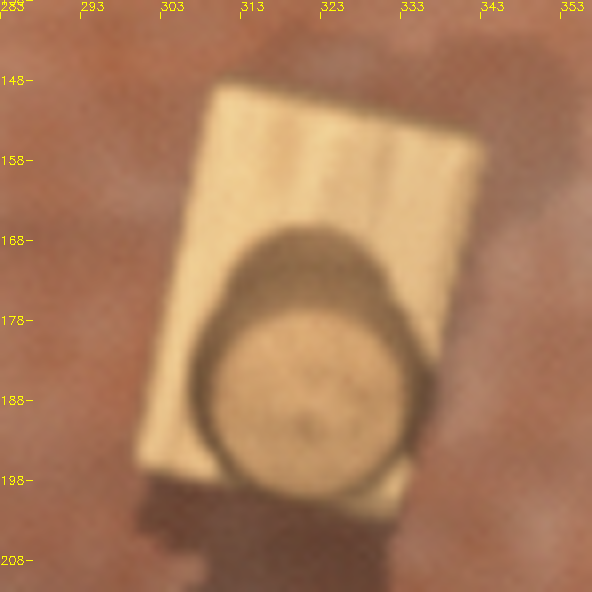

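Run:
```python
from fit import *
T=np.load("o1.npy")
b=fit("wrist",[(309.9,148.4),(343.6,155.9),(300.3,196.1),(332.4,202.8)],.022,.035,.05,T)
k=pix("wrist",(321.8,188.4),.074,T); print(k)
c=(b[1]+k)/2; print(c)
robot.line_to([*c,.09],velocity=.15)
print(robot.line_to([*c,.059],velocity=.08,f_stop=8),robot.current_tool_pos())
fingers.gripper_to(0.0,40); print(robot.current_finger_gap())
p=robot.current_tool_pos(); np.save("oz.npy",p)
robot.line_to([p[0],p[1],.22],velocity=.2); print(robot.current_finger_gap(),robot.current_time_s())
look("o2"); B=np.load("wB.npy")
crop("wB",376,246,36,8)
```

```text
err mm 0.9 c [0.5987 0.1159] ang 167.7  edges [34, 49, 60, 60, 49, 33]
[0.59864513 0.11641217]
[0.5986933  0.11615216]
False [0.59845823 0.11613099 0.05858552]
0.2781203908242031
0.2764460411687681 18.4917
```

View pics/o2.png

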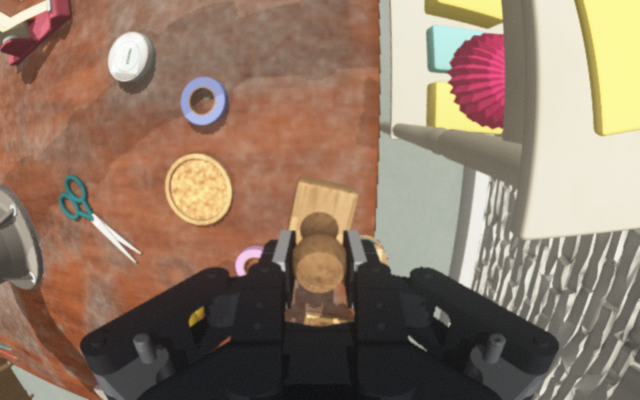

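View pics/wB_c.png

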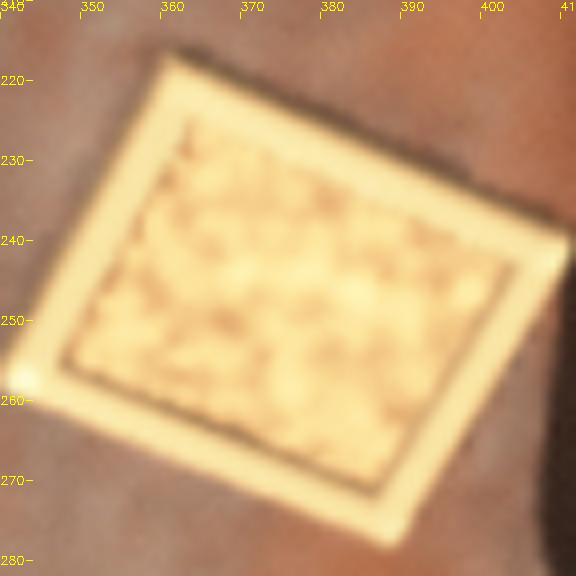

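Run:
```python
from fit import *
B=np.load("wB.npy"); b=fit("wrist",[(360.7,217),(411,240.5),(341.5,258),(389,278)],.009,.065,.08,B)
p=np.load("oz.npy")
place((.3583,-.2768),90+b[2]+12.3,p[2])
look("o3"); print(robot.current_finger_gap(),robot.current_contact_force(),robot.current_joint_positions(),robot.current_time_s())
```

```text
err mm 3.2 c [ 0.3576 -0.275 ] ang -24.6  edges [79, 63, 98, 103, 63, 77]
ik [ 12.573   7.627  25.659 104.327  -3.534  68.827  26.985]
gap 0.27458262608574285
hit True [ 0.359 -0.277  0.064] zexp 0.06382939313850645
0.2724964941072567 [-0.393  0.853  4.818] [ 15.777  19.225  23.839 115.816 -10.559  46.953  33.347] 21.6667
```

View pics/o3.png

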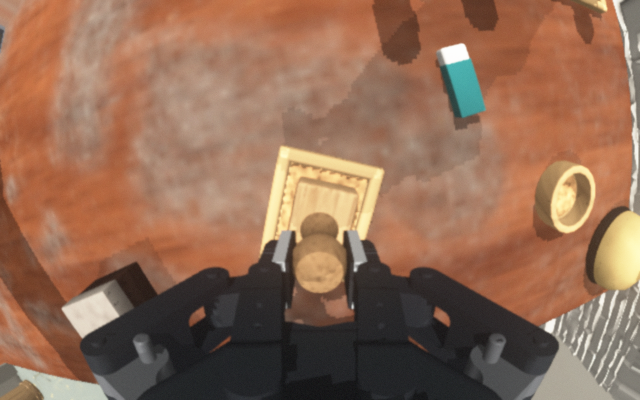

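Run:
```python
from h import *
fingers.gripper_to(0.6); p=robot.current_tool_pos()
robot.line_to([p[0],p[1],.11],velocity=.1); robot.line_to([p[0],p[1],.2],velocity=.25)
look("o5"); crop("o5",320,180,37,8)
robot.move_to([.371,.262,.15],[180,0,115]); fingers.gripper_to(1.0,30); print(robot.current_joint_positions())
look("t1"); print(robot.current_time_s())
T=np.eye(4)
for y in (-.0117,-.0425):
  for z in (.0,.004,.010,.017): print(y,z,proj("wrist",[[.011,y,z],[-.011,y,z]],T).round(1).tolist())
a=cv2.imread("pics/o3.png")[210:310,260:320];b=cv2.imread("pics/t1.png")[210:310,180:240]
cv2.imwrite("pics/f.png",cv2.resize(np.hstack([a,b]),None,fx=6,fy=6,interpolation=cv2.INTER_CUBIC))
```

```text
[-28.84000392  12.04322678  -9.82756895 109.03750149   2.38072315
  59.10953387 -14.69569432]
25.6667
-0.0117 0.0 [[295.6, 239.7], [297.0, 282.4]]
-0.0117 0.004 [[296.2, 236.1], [297.5, 278.1]]
-0.0117 0.01 [[297.1, 231.2], [298.3, 272.0]]
-0.0117 0.017 [[298.0, 225.9], [299.1, 265.4]]
-0.0425 0.0 [[228.0, 238.4], [233.2, 280.3]]
-0.0425 0.004 [[230.3, 235.1], [235.2, 276.2]]
-0.0425 0.01 [[233.6, 230.3], [238.0, 270.4]]
-0.0425 0.017 [[237.1, 225.2], [241.1, 264.0]]
```

View pics/o5_c.png

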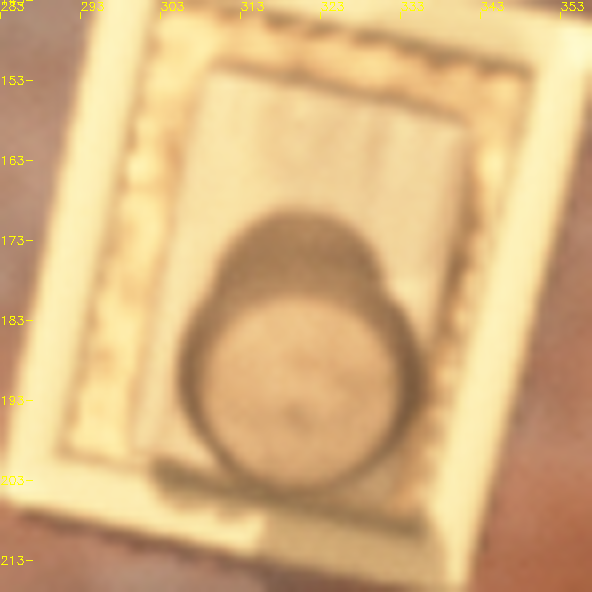

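View pics/t1.png

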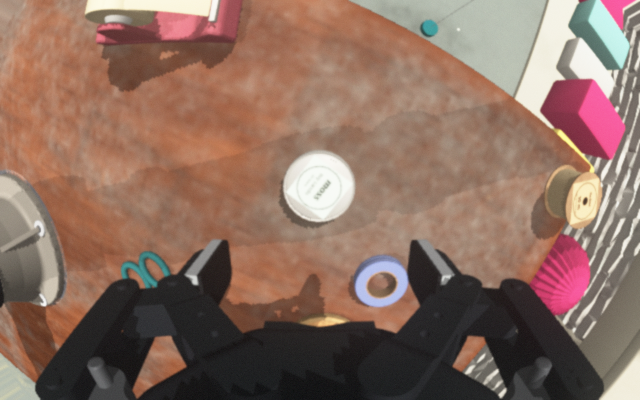

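View pics/f.png

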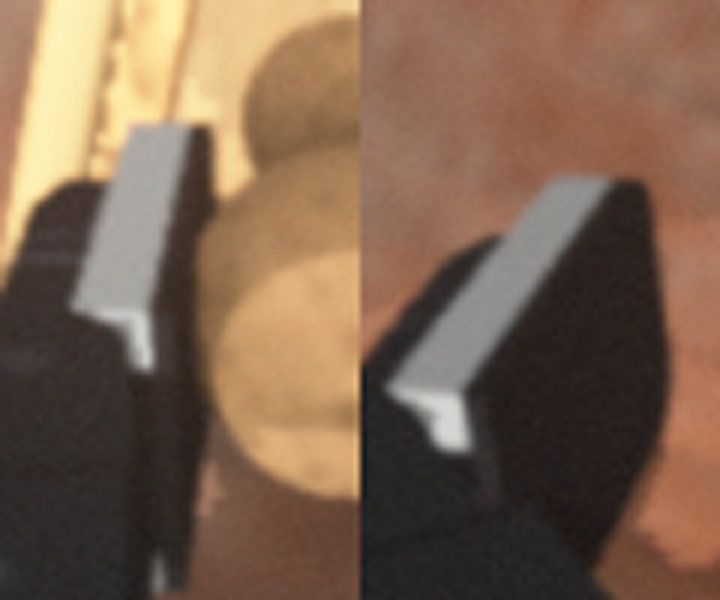

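Run:
```python
from fit import *
im=cv2.imread("pics/t1.png"); T=np.load("t1.npy")
g=cv2.cvtColor(im,cv2.COLOR_BGR2HSV); m=((g[...,1]<60)&(g[...,2]>110)).astype(np.uint8)[130:240,270:370]
n,l,s,c=cv2.connectedComponentsWithStats(m); k=1+np.argmax(s[1:,4]); print(s[k],c[k]+[270,130])
cn,_=cv2.findContours((l==k).astype(np.uint8),cv2.RETR_EXTERNAL,cv2.CHAIN_APPROX_NONE)
h=cv2.convexHull(max(cn,key=len))[:,0]+[270,130]
for z in (.012,.02):
    P=np.array([pix("wrist",p,z,T) for p in h]).astype(np.float32); (cc,r)=cv2.minEnclosingCircle(P); print(z,cc,r)
print([(d["p"],d["rect"]) for d in recognise("ink_tin","wrist")])
```

```text
[  12   19   74   75 4265] [318.73880422 186.01453693]
0.012 (0.36955615878105164, 0.2623032331466675) 0.03409833833575249
0.02 (0.36872580647468567, 0.2640719413757324) 0.03306436538696289
[(0.64, [318.6, 186.8, 71.0, 74.7])]
```

Run:
```python
from fit import *
c=(.3695,.2628)
robot.line_to([*c,.04],velocity=.15)
print(robot.line_to([*c,.019],velocity=.05,f_stop=5),robot.current_tool_pos())
look("t2")
fingers.gripper_to(0.0,30); print(robot.current_finger_gap(),robot.current_contact_force(),robot.current_time_s())
look("t3"); p=robot.current_tool_pos(); np.save("tz.npy",p)
```

```text
False [0.36930105 0.26266613 0.01870031]
0.710997633482045 [ 0.51753496 -0.42271588  5.23202613] 27.5667
```

View pics/t3.png

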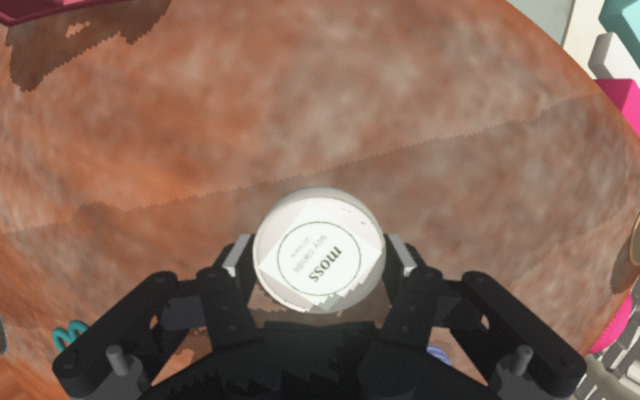

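Run:
```python
from fit import *
p=np.load("tz.npy")
robot.line_to([p[0],p[1],.12],velocity=.15); print(robot.current_finger_gap()); look("t4")
place((.453,.0954),115,p[2],zt=.12)
look("t5"); print(robot.current_finger_gap(),robot.current_contact_force(),robot.current_time_s())
```

```text
0.7073162850115433
ik [-11.48   14.786  -2.979 110.175   0.927  55.061  10.109]
gap 0.7107057036252739
hit True [0.454 0.096 0.023] zexp 0.02352976038247419
0.7058556286848875 [0.153 0.722 3.566] 30.3833
```

View pics/t5.png

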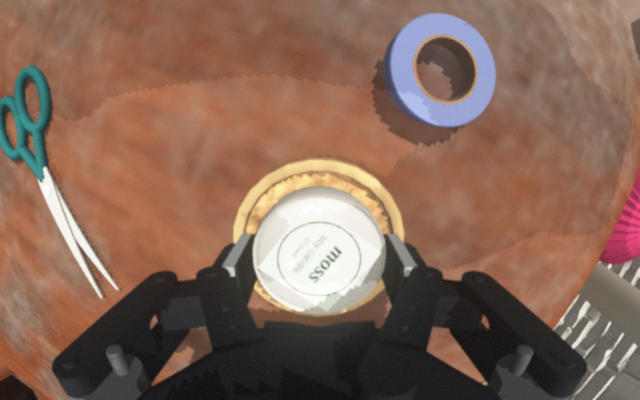

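Run:
```python
from h import *
fingers.gripper_to(1.0); p=robot.current_tool_pos()
robot.line_to([p[0],p[1],.06],velocity=.08); robot.line_to([p[0],p[1],.22],velocity=.25)
look("t6"); crop("t6",320,180,45,7)
robot.move_to([.436,-.108,.22],[180,0,45]); fingers.gripper_to(.6,40); print(robot.current_joint_positions())
look("g1"); print(robot.current_time_s()); crop("g1",320,190,45,7)
print([(d["p"],d["rect"]) for d in recognise("glue_stick","wrist")])
```

```text
[ -0.3168888    7.01342251  13.27461211 104.44054165  -1.72867229
  68.73954392 -31.43628664]
33.5333
[(0.91, [270.3, 132.3, 42.6, 32.6]), (0.84, [318.1, 185.3, 36.1, 49.2]), (0.81, [356.3, 123.4, 40.6, 30.4]), (0.25, [354.6, 298.1, 40.9, 46.5])]
```

View pics/t6_c.png

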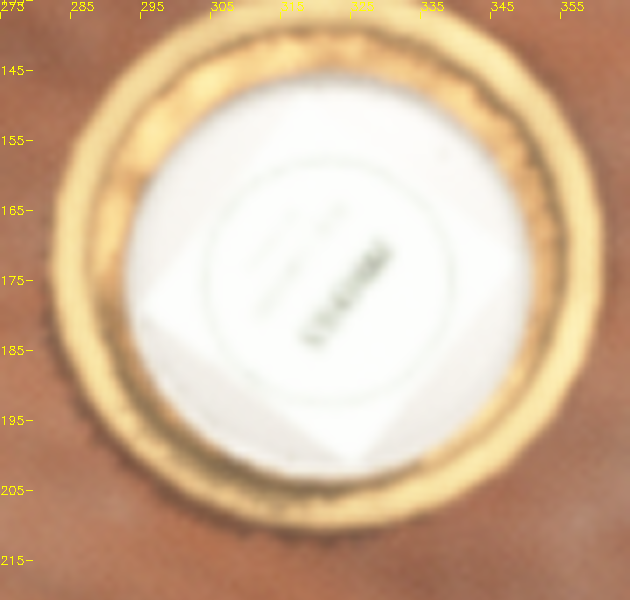

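View pics/g1.png

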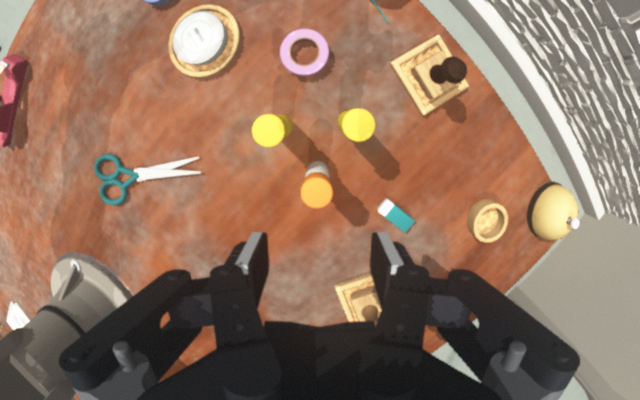

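Run:
```python
from h import *
im=cv2.imread("pics/g1.png"); T=np.load("g1.npy")
g=cv2.cvtColor(im,cv2.COLOR_BGR2HSV)[165:215,295:340]; m=((g[...,0]>5)&(g[...,0]<20)&(g[...,1]>200)&(g[...,2]>180)).astype(np.uint8)
n,l,s,c=cv2.connectedComponentsWithStats(m); k=1+np.argmax(s[1:,4]); print(s[k],c[k]+[295,165])
P=[pix("wrist",c[k]+[295,165],z,T) for z in (.09,.096)]; print(P, "tcp",T[:3,3], "yel", pix("wrist",(268,131),.096,T),pix("wrist",(358,125),.096,T))
q=np.array(P[1]); 
robot.line_to([*q,.125],velocity=.15)
print(robot.line_to([*q,.085],velocity=.08,f_stop=5),robot.current_tool_pos())
look("g2")
fingers.gripper_to(0.0,40); print(robot.current_finger_gap(),robot.current_contact_force(),robot.current_time_s())
look("g3"); np.save("gz.npy",robot.current_tool_pos())
```

```text
Traceback (most recent call last):
ValueError: attempt to get argmax of an empty sequence
```

Run:
```python
from h import *
im=cv2.imread("pics/g1.png"); T=np.load("g1.npy")
G=cv2.cvtColor(im,cv2.COLOR_BGR2HSV); print(G[190,316]); g=G[165:215,295:340]; m=((abs(g[...,0].astype(int)-G[190,316,0])<5)&(g[...,2]>180)).astype(np.uint8)
n,l,s,c=cv2.connectedComponentsWithStats(m); k=1+np.argmax(s[1:,4]); print(s[k],c[k]+[295,165])
P=[pix("wrist",c[k]+[295,165],z,T) for z in (.09,.096)]; print(P, "tcp",T[:3,3], "yel", pix("wrist",(268,131),.096,T),pix("wrist",(358,125),.096,T))
```

```text
[ 21 154 254]
[  6  13  31  29 717] [315.81171548 192.0292887 ]
[array([ 0.43278803, -0.10719793]), array([ 0.43393823, -0.10613428])] tcp [ 0.43615429 -0.10747832  0.22000828] yel [ 0.44265621 -0.0428792 ] [ 0.49723069 -0.09072725]
```

View pics/g1_c.png

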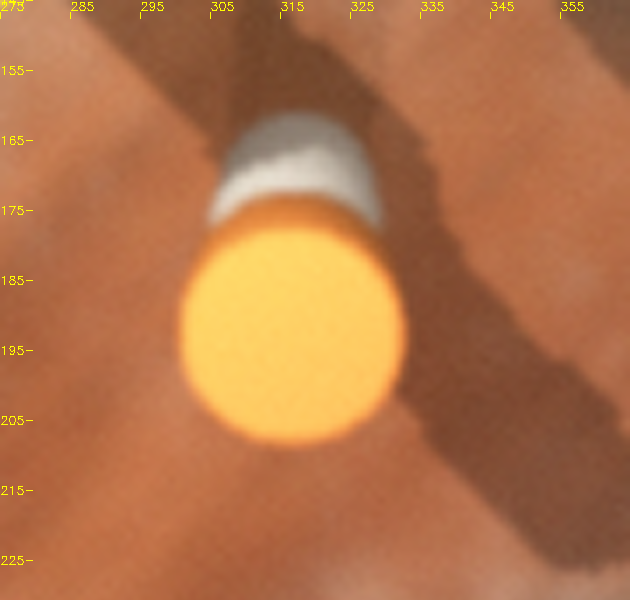

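Run:
```python
from h import *
q=(.4339,-.1060)
robot.line_to([*q,.125],velocity=.15)
print(robot.line_to([*q,.085],velocity=.08,f_stop=5),robot.current_tool_pos())
look("g2")
fingers.gripper_to(0.0,40); print(robot.current_finger_gap(),robot.current_contact_force(),robot.current_time_s())
look("g3"); np.save("gz.npy",robot.current_tool_pos())
```

```text
False [ 0.43432835 -0.10612638  0.08535707]
0.303086359775247 [-0.05024291  0.27657463  4.54491066] 35.4083
```

View pics/g3.png

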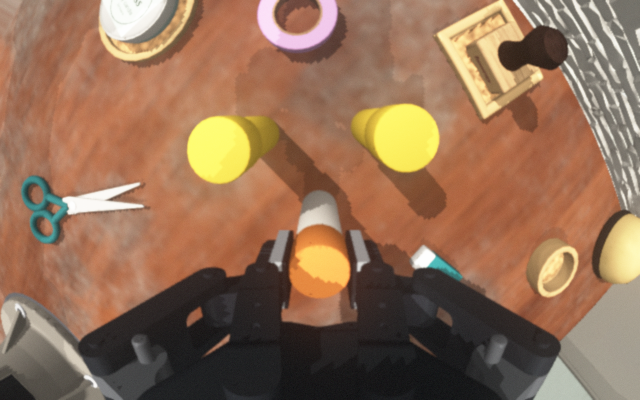

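Run:
```python
from h import *
p=np.load("gz.npy"); c=(.5457,-.3017)
robot.line_to([p[0],p[1],.23],velocity=.2); print(robot.current_finger_gap())
print(robot.inverse_kinematics([*c,.23],[180,0,45]))
robot.move_to([*c,.23],[180,0,45])
robot.line_to([*c,p[2]+.03],velocity=.15); look("g4"); vision.grab_frame("top"); 
for n in ("top","scene"): cv2.imwrite(f"pics/g4{n}.png",cv2.resize(vision.grab_frame(n)[120:270,380:520,::-1],None,fx=4,fy=4))
print(robot.current_finger_gap(),robot.current_tool_pos(),robot.current_time_s())
```

```text
0.3036284800069547
[ 12.83762628  28.04530059  22.58823904  76.41770043 -10.65569328
  77.60228954  -9.68750564]
0.30101715572124127 [ 0.54640819 -0.3021589   0.11699634] 38.3417
```

View pics/g4.png

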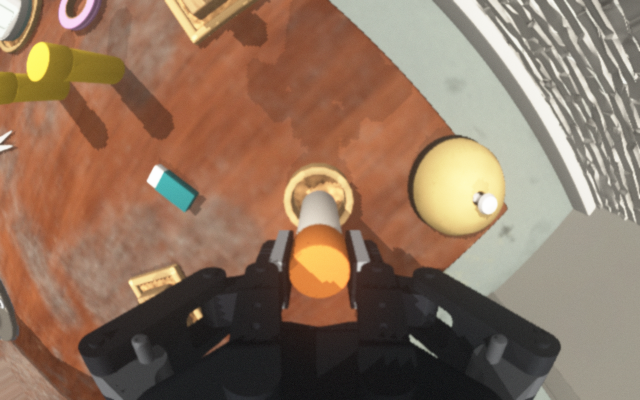

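View pics/g4scene.png

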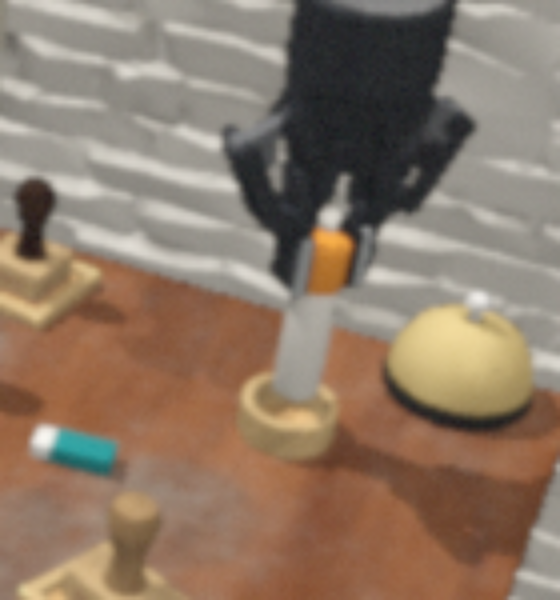

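Run:
```python
from h import *
t=np.array(robot.current_tool_pos()); T=toolT()
P=np.array([[*t[:2],t[2]+.0107],[*t[:2],t[2]-.0143],[*t[:2],t[2]-.0853],[.5457,-.3017,.022],[.5457,-.3017,.004]])
print("scenecrop",((proj("scene",P)-[380,120])*4).round(0).tolist()); print("topcrop",((proj("top",P)-[380,120])*4).round(0).tolist()); print("wrist",proj("wrist",P,T).round(0).tolist(), robot.current_eef_rot())
```

```text
scenecrop [[324.0, 243.0], [316.0, 283.0], [294.0, 388.0], [290.0, 403.0], [285.0, 428.0]]
topcrop [[375.0, 139.0], [357.0, 151.0], [314.0, 180.0], [308.0, 185.0], [299.0, 192.0]]
wrist [[319.0, 272.0], [319.0, 247.0], [319.0, 205.0], [317.0, 201.0], [317.0, 195.0]] [ 1.79865533e+02 -4.55116296e-02  4.49993645e+01]
```

View pics/g4top.png

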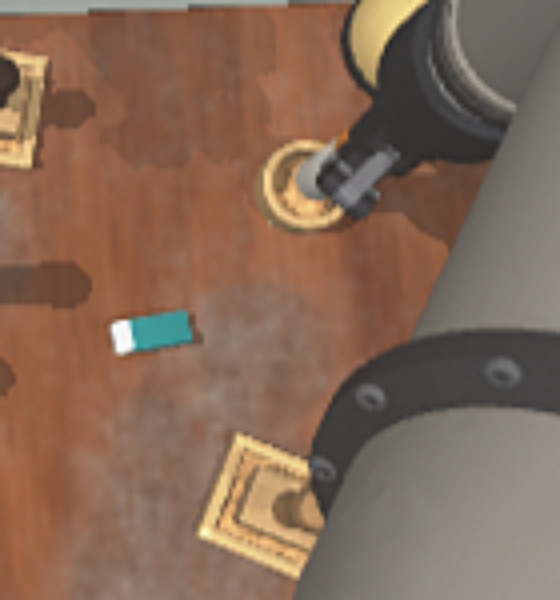

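Run:
```python
from h import *
p=np.load("gz.npy"); c=(.5457,-.3017)
print(robot.line_to([*c,p[2]+.010],velocity=.06,f_stop=4),robot.current_tool_pos())
print(robot.line_to([*c,p[2]+.001],velocity=.03,f_stop=4),robot.current_tool_pos(),p[2]+.004)
look("g5"); print(robot.current_finger_gap(),robot.current_time_s())
```

```text
False [ 0.54527303 -0.30145613  0.09488084]
True [ 0.54647355 -0.30226032  0.08979557] 0.0896911915924298
0.3018534132785151 39.1667
```

View pics/g5.png

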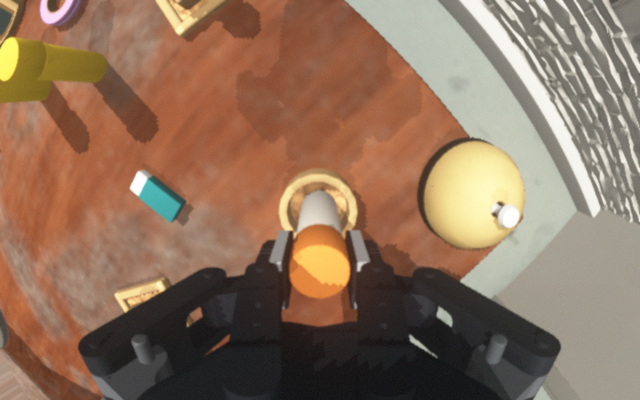

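Contact came at the expected floor height, and the stick is inside the cup. I'll release it, back off, and check everything from the fixed cameras.

Run:
```python
from h import *
robot.pause(.2); fingers.gripper_to(0.55); p=robot.current_tool_pos()
robot.line_to([p[0],p[1],.14],velocity=.08); robot.line_to([p[0],p[1],.24],velocity=.25)
look("g6")
robot.move_j([-75,17.8,0.8,86.6,-.25,75.6,-1.6])
for n in ("top","scene"): cv2.imwrite(f"pics/end_{n}.png",cv2.resize(vision.grab_frame(n)[110:310,190:490,::-1],None,fx=2.66,fy=2.66,interpolation=cv2.INTER_CUBIC))
print(robot.current_time_s())
for k,(u,v,z) in dict(tape=(0,0,.015),eraser=(0,0,.011)).items(): pass
for n in ("tape_roll","eraser"): print(n,[(d["p"],d["rect"]) for d in recognise(n,"top")][:2])
```

```text
44.3833
tape_roll [(0.59, [242.6, 208.6, 26.1, 20.3])]
eraser [(0.43, [418.0, 204.2, 19.3, 12.0])]
```

View pics/end_top.png

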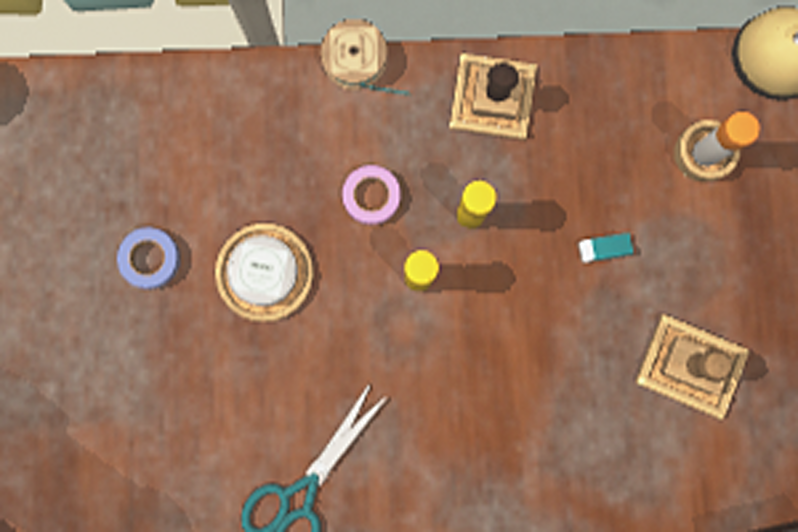

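View pics/end_scene.png

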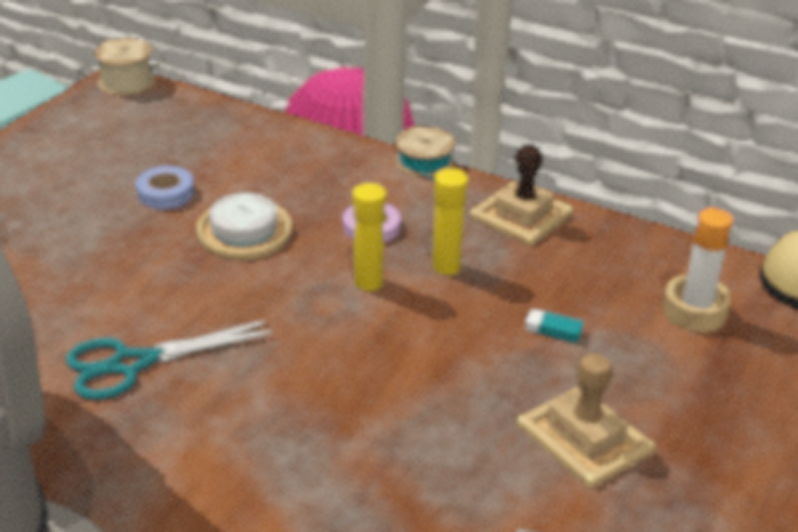

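View pics/g6.png

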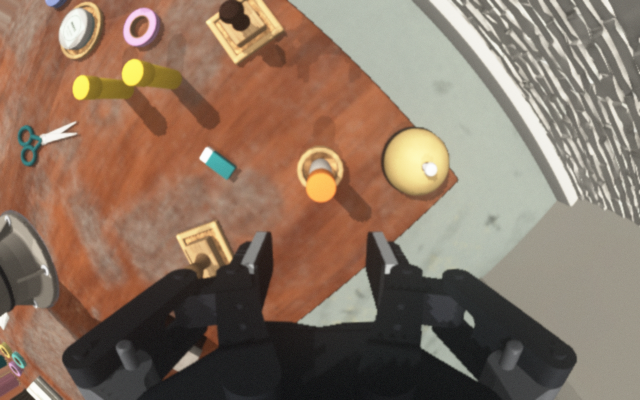

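Run:
```python
from h import *
print(workorder.close_job(), robot.current_time_s())
```

```text
the job is handed in; nothing more can be done
the job is handed in; nothing more can be done
```

All four things are in their holders, and I handed the job in at about 44 s of the 99 s allowed. In order, I moved the square stamp, the oblong stamp (long side along long side), the ink tin and the orange-capped glue stick.

- **Placing:** each piece met the recess floor within about 1 mm of the height I expected before I let go.
- **Final pictures:** in the last top and scene pictures, all four stand upright inside their recesses. The tape roll, the eraser and the two yellow look-alike sticks are where they started, and the gripper was clear of everything.
- **Disagreements:** the first top-camera estimate of the square stamp was about 11 mm off the wrist camera, so I re-measured from above it before gripping. In one scene picture the glue stick looked tilted in the gripper, but projecting a vertical stick into that view showed it was only perspective. No check failed at the end.

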